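Close the row of snap-cap tubes in the cold block

TASK

The five sample tubes in the aluminium cold block stand open and must be closed before they go back to the freezer. Stroke lightly along the row with your fingertips, in the direction in which the caps close, so that each cap folds over onto its own tube, one after the other, and see that every cap is pressed down flat and shut. Be gentle: pick nothing up, do not shove the block out of its place, and leave the vials, the cup and the pipette round it alone.

Things in the scene. Friction and masses are not known exactly. Their poses are not given: they have to be found in the camera images.
- cold_block: Bare aluminium block, 50 (x) by 190 (y) by 50 mm high, about 1.5 kg, loose (slides at 6 to 13 N sideways), with five open orange-capped tubes in a row along its y. Origin: centre of its underside, z up. Tubes are fixed at x = 0, y = +72, +36, 0, -36, -72 mm, mouths 60 mm up. Caps are hinged on the +y side of their tubes and fold over towards -y; all five shut, their flat tops are 64 mm up.
- cap_1 (a joint): Cap of the first tube (y = +72 mm): 0 shut, 1.57 straight up, 1.85 open stop (leaning to +y). Hinge line along x, 13 mm to +y of the tube's axis, 60.5 mm up. The cap is 21 mm wide and reaches 29 mm from its hinge, so open it stands up to 90 mm, flat top facing +y. The hinge is slightly stiff (0.02 N m, about 1 N at the lip) and stays where it is left.
- cap_1_lip (a point): Top of the thumb lip of the first tube's cap, 25.5 mm from its hinge line; it moves with the cap (64 mm above the worktop when shut).
- cap_2 (a joint): Cap of the second tube (y = +36 mm): 0 shut, 1.57 straight up, 1.85 open stop (leaning to +y). Hinge line along x, 13 mm to +y of the tube's axis, 60.5 mm up. The cap is 21 mm wide and reaches 29 mm from its hinge, so open it stands up to 90 mm, flat top facing +y. The hinge is slightly stiff (0.02 N m, about 1 N at the lip) and stays where it is left.
- cap_2_lip (a point): Top of the thumb lip of the second tube's cap, 25.5 mm from its hinge line; it moves with the cap (64 mm above the worktop when shut).
- cap_3 (a joint): Cap of the third tube (y = +0 mm): 0 shut, 1.57 straight up, 1.85 open stop (leaning to +y). Hinge line along x, 13 mm to +y of the tube's axis, 60.5 mm up. The cap is 21 mm wide and reaches 29 mm from its hinge, so open it stands up to 90 mm, flat top facing +y. The hinge is slightly stiff (0.02 N m, about 1 N at the lip) and stays where it is left.
- cap_3_lip (a point): Top of the thumb lip of the third tube's cap, 25.5 mm from its hinge line; it moves with the cap (64 mm above the worktop when shut).
- cap_4 (a joint): Cap of the fourth tube (y = -36 mm): 0 shut, 1.57 straight up, 1.85 open stop (leaning to +y). Hinge line along x, 13 mm to +y of the tube's axis, 60.5 mm up. The cap is 21 mm wide and reaches 29 mm from its hinge, so open it stands up to 90 mm, flat top facing +y. The hinge is slightly stiff (0.02 N m, about 1 N at the lip) and stays where it is left.
- cap_4_lip (a point): Top of the thumb lip of the fourth tube's cap, 25.5 mm from its hinge line; it moves with the cap (64 mm above the worktop when shut).
- cap_5 (a joint): Cap of the last tube (y = -72 mm): 0 shut, 1.57 straight up, 1.85 open stop (leaning to +y). Hinge line along x, 13 mm to +y of the tube's axis, 60.5 mm up. The cap is 21 mm wide and reaches 29 mm from its hinge, so open it stands up to 90 mm, flat top facing +y. The hinge is slightly stiff (0.02 N m, about 1 N at the lip) and stays where it is left.
- cap_5_lip (a point): Top of the thumb lip of the last tube's cap, 25.5 mm from its hinge line; it moves with the cap (64 mm above the worktop when shut).
- green_vial: White vial with a green cap, 25 mm across, 49 mm tall, upright, loose; a bystander. Origin: centre of its underside.
- blue_vial: White vial with a blue cap, 25 mm across, 49 mm tall, upright, loose; a bystander. Origin: centre of its underside.
- red_cup: Specimen cup with a red lid, 58 mm across, 59 mm tall, upright, loose; a bystander. Origin: centre of its underside.
- pipette: White pipette lying down, 267 mm long (its y), 66 mm over its hook, 36 mm high, loose; a bystander. Origin: centre of its underside.

How it is judged:
By the outcome, as a careful person would: the job done as asked, in the order asked, and still so for the second after the job is handed in, with the robot touching nothing.
It also fails if it takes over 58 s, if anything falls off the work surface, if the arm or the gripper's body presses on something with over 40 N, if the wrist force passes 120 N, or if a joint passes its speed limit or range.

ROBOT

A 6-joint arm with a two-finger parallel gripper is mounted at the origin on a cart in front of the work surface, level with it; the furniture and walls round the work are solid. World frame = base frame: x ahead of the robot, y to its left, z up, the work surface at z = 0. Lengths are in mm, angles in degrees, forces in N, time in s.
With the tool pointing down it reaches from about 300 to 850 mm from the base axis. Payload 4.2 kg.
Tool frame: the origin (TCP) lies at the very end of the fingers, on their centre line; the grasp point (between the pads) lies 19 mm behind it; x points along the fingers, y is the direction in which the jaws open and shut, and the axes are right-handed (so a half turn about x gives the same grasp; the last joint's range is limited). The gripper opens to 91 mm and grips with 3 to 60 N. Pads are 32 mm wide; open, the fingers measure 118 mm over their backs; the gripper's body (76 mm by 178 mm) begins 60 mm behind the grasp point.
Start: joints at [-69.5, 18.312, 89.639, -0, 72.044, -1.146], TCP at [212.108, -534.465, 213.976] pointing down, gripper open.
Joint ranges: [-177.97, 177.97], [-48.28, 115.42], [12.27, 149.76], [-77.06, 257.06], [2.81, 150.46], [-146.56, 146.56]. Speed limits (degrees/s): [147.25, 147.25, 180, 180, 180, 180].

INTERFACE

Orientations are given as [roll, pitch, yaw] about the fixed x, y, z axes, in that order (R = Rz(yaw) Ry(pitch) Rx(roll)).
In Python, from workcell import sensors, grab_frame, job_done, finder gives the robot as it stands.
- The arm moves only by the tool play_rows, never from a script. Its argument "motion" is a list of rows, each a list of 5 numbers: the shift along the world's x, y, z in m, then the turn about the world's z in rad, then the opening, from 0 (shut) to 1 (fully open). In form: [[tx, ty, tz, roll, fingers], ...]. A call has exactly 8 rows; each row is the pose to reach, as a shift and turn from the pose commanded when the call began; what a row does not reach only later rows make up. A row lasts 1/12 s, in which the tool goes at most 41.7 mm and 7.16 degrees, less where a joint would pass 70% of its speed; a pose out of reach is approached as far as the arm can. A call with a gripper value outside its range is refused whole. The fingers move at their own pace and stop on an object; "squeeze" is the grip in N (left out, the last holds). Time passes only in rows, so rows that repeat a pose let the fingers close, or fill a call up. It gives the time, the measured TCP pose, the force and the opening at its end, in the units of the state.
- sensors.state(): the state, without advancing time (a new reading comes with each control period).
- grab_frame(name): name is "scene" or "side" or "wrist"; returns a dict with "img" (480x640x3 uint8, blue, green, red), "fx", "fy", "cx", "cy" (pixels), "rvec" (rotation vector, rad) and "tvec" (3), from world to camera coordinates, as OpenCV has them; the wrist camera has in their place "tool_from_camera" (4x4, takes a point from camera to tool coordinates, whose origin is the TCP and whose axes are the tool frame's). Camera axes: x right, y down, z forward; pixel columns grow to the right and rows downward; lengths in mm; the calibration is good to about 2 mm. A picture is of the moment at which its call begins: read the wrist's pose just before it. There is no depth.
- job_done(): hands the job in, once; it reports no verdict.
Trained networks look in a picture, given as the dict that the camera call returned (one of the last four; its "shot" number tells which), for a name from the list of things; names that differ only in an ending like _2 or _b are one class to them, and where a whole thing is asked for, a point or a joint stands for the part that bears it (a point fixed in the world has none). Each returns a list of dicts, best first, with "conf" (0 to 1); they miss things now and then, are a little off and sometimes report something else, mostly with a low value. They report only what shows in the picture. A call takes as long as a camera call.
- finder.spot_in(picture, label): "point" ([column, row] in pixels, amid what is visible of it).
- finder.spot_point(picture, label): "point" ([column, row] in pixels: a listed point, or the origin of a listed thing).
The state is a dict: "time_s": time; "qpos": joint angles; "qvel": joint speeds; "effort": joint torques, N m; "ee_pos": TCP position; "ee_rot": TCP orientation; "force": force on the tool from outside, world axes, zero at the start; "torque": the same for the moment, N m; "gripper_width": finger opening in mm.
Only numpy, scipy, OpenCV 4.12 (cv2) and the standard library are available. Lean on these libraries where they do the work, as an engineer would, in place of code of your own. Each camera call takes 0.05 s, during which the arm holds its last target.

## Working session

There is one attempt and no reset: what is moved stays moved. The work goes in short steps, Python scripts to look and compute and a tool call to move; the robot and the scene stay as the last step left them, time stands still between calls to the robot, and variables do not carry over. Pictures are saved under pics/ and viewed, and the job is handed in when it is done.

Besides the shell and the picture viewer there is one more tool, called after "Call:" as name(argument=value, ...), one argument or row to a line, values as JSON. play_rows: Moves the arm, as the interface text tells. Its arguments: {"type":"object","properties":{"motion":{"type":"array","items":{"type":"array","items":{"type":"number"}}},"squeeze":{"type":"number"}},"required":["motion"]}

```bash
ls; mkdir -p pics; python3 - <<'E'
from workcell import sensors, grab_frame, finder
import cv2
s=sensors.state();print(s)
for n in("scene","side","wrist"):
    f=grab_frame(n);cv2.imwrite(f"pics/{n}0.png",f["img"])
    print(n,{k:v for k,v in f.items() if k!="img"})
    for l in("cold_block","cap_1_lip","green_vial","blue_vial","red_cup","pipette"):
        print(l,[(([round(float(x)) for x in d["point"]]),round(d["conf"],2)) for d in finder.spot_point(f,l)])
E
```

```text
pics
{'time_s': 0.0, 'qpos': array([-6.94996520e+01,  1.83535772e+01,  8.97062318e+01,  5.40988649e-04,
        7.20440136e+01, -1.14631425e+00]), 'qvel': array([-0.05045326,  0.05886981,  0.12672657,  0.00657154, -0.02827421,
        0.00602864]), 'effort': array([-7.32783574e-04, -4.12461448e+01, -2.31976837e+01,  7.25987297e-02,
        4.57326591e-02, -1.37916945e-04]), 'ee_pos': array([ 211.93041018, -533.97737423,  213.1020567 ]), 'ee_rot': array([-91.43015462,  89.89617609, 110.21634036]), 'force': array([-0.1237815 ,  0.17954889, -0.28325235]), 'torque': array([-0.02834407, -0.01284947, -0.03576772]), 'gripper_width': 91.08810620188403}
scene {'fx': 615.3234675308353, 'fy': 615.3234675308353, 'cx': 322.23010320899, 'cy': 238.35474996774917, 'rvec': array([ 0.61718864, -2.55432566,  1.31843477]), 'tvec': array([484.44953286, 187.25647536, 720.52508315]), 'shot': 1}
cold_block [([317, 275], 0.65), ([315, 219], 0.45)]
cap_1_lip [([303, 248], 0.73), ([298, 265], 0.59)]
green_vial [([366, 322], 0.58)]
blue_vial [([401, 276], 0.93)]
red_cup [([270, 236], 0.88)]
pipette [([217, 298]
[... 299 characters left out ...]
)]
green_vial [([392, 300], 0.87)]
blue_vial [([393, 254], 0.65)]
red_cup [([255, 258], 0.93), ([326, 238], 0.34)]
pipette [([252, 330], 0.67)]
wrist {'fx': 368.3541529978286, 'fy': 368.3541529978286, 'cx': 322.6630459705858, 'cy': 243.92623604271142, 'tool_from_camera': array([[-1.06580465e-03, -2.61869136e-01,  9.65102803e-01,
        -1.71682670e+02],
       [ 9.99999143e-01, -1.01333909e-03,  8.29384702e-04,
        -3.81370418e-01],
       [ 7.60786140e-04,  9.65102859e-01,  2.61869992e-01,
        -7.33364118e+01],
       [ 0.00000000e+00,  0.00000000e+00,  0.00000000e+00,
         1.00000000e+00]]), 'shot': 3}
cold_block []
cap_1_lip []
green_vial []
blue_vial []
red_cup []
pipette []
```

View pics/scene0.png

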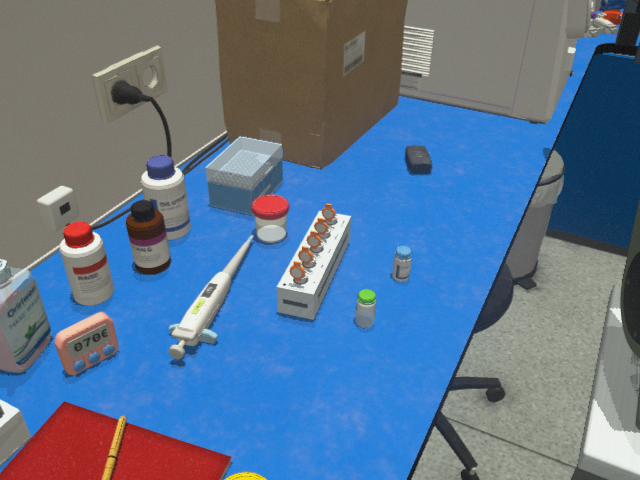

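View pics/side0.png

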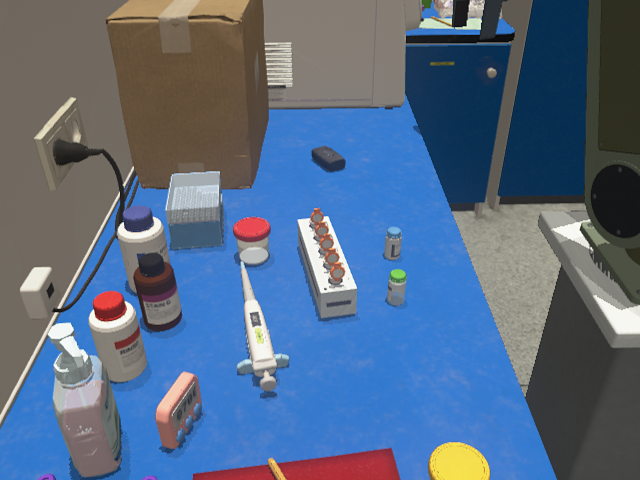

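The scene and side views show the block in the middle (scene about 315,265), with open caps facing the camera. The cup and pipette are to its left, and two vials are to its right. I'll zoom in to fit the block pose.

```bash
python3 - <<'E'
import cv2,numpy as np
a=cv2.imread("pics/scene0.png")[190:335,255:385];b=cv2.imread("pics/side0.png")[195:330,280:380]
cv2.imwrite("pics/z1.png",cv2.resize(a,None,fx=4,fy=4,interpolation=cv2.INTER_CUBIC))
cv2.imwrite("pics/z2.png",cv2.resize(b,None,fx=4,fy=4,interpolation=cv2.INTER_CUBIC))
E
```

```text
(no output)
```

View pics/z1.png

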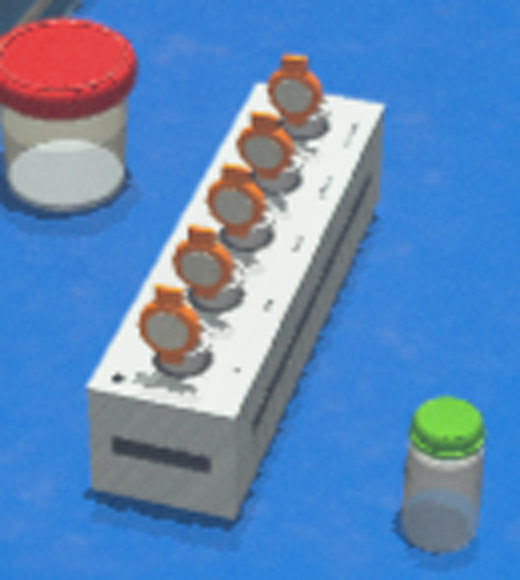

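View pics/z2.png

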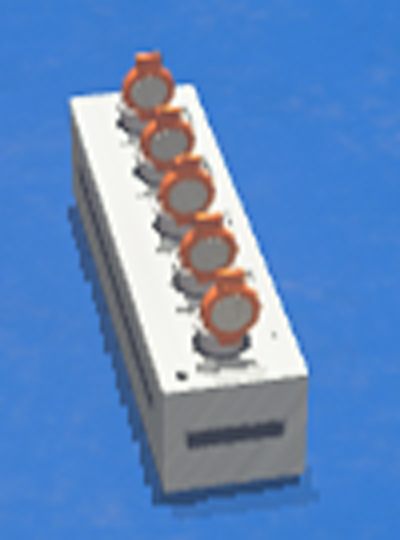

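```bash
cat > h.py <<'E'
import numpy as np,cv2
from scipy.optimize import least_squares
C={"scene":(615.3234675,322.2301,238.35475,[0.61718864,-2.55432566,1.31843477],[484.44953286,187.25647536,720.52508315]),
"side":(595.7715952,320.32387,244.00396,[0.03383206,2.77201588,-1.47238444],[544.76757457,27.73717565,933.05813954])}
def proj(n,P):
    f,cx,cy,r,t=C[n];K=np.array([[f,0,cx],[0,f,cy],[0,0,1.]])
    return cv2.projectPoints(np.asarray(P,float).reshape(-1,3),np.array(r),np.array(t),K,None)[0][:,0]
def ray(n,uv,z):
    f,cx,cy,r,t=C[n];R=cv2.Rodrigues(np.array(r))[0];c=-R.T@np.array(t)
    d=R.T@np.array([(uv[0]-cx)/f,(uv[1]-cy)/f,1]);return c+d*(z-c[2])/d[2]
E
python3 - <<'E'
from h import *
for n in C:
    R=cv2.Rodrigues(np.array(C[n][3]))[0];print(n,-R.T@np.array(C[n][4]))
S=np.array([(88,388),(240,416),(384,104),(256,84),(92,492),(238,518)])/4+[255,190]
D=np.array([(162,393),(307,377),(192,86),(72,98),(165,490),(303,472)])/4+[280,195]
for nm,px in(("scene",S),("side",D)):
    for p in px[:4]: print(nm,ray(nm,p,50).round())
E
```

```text
scene [223.56549075 647.5356061  565.3572703 ]
side [555.74064929 746.40995536 549.69360761]
scene [546. 125.  50.]
scene [496. 115.  50.]
scene [530. -71.  50.]
scene [580. -61.  50.]
side [547. 124.  50.]
side [498. 117.  50.]
side [531. -71.  50.]
side [579. -64.  50.]
```

```bash
cat >> h.py <<'E'
def T(p,L):
    x,y,a=p;c,s=np.cos(a),np.sin(a);L=np.asarray(L,float).reshape(-1,3)
    return np.c_[x+c*L[:,0]-s*L[:,1],y+s*L[:,0]+c*L[:,1],L[:,2]]
E
python3 - <<'E'
from h import *
S=np.array([(88,388),(240,416),(384,104),(256,84),(92,492),(238,518)])/4+[255,190]
D=np.array([(162,393),(307,377),(192,86),(72,98),(165,490),(303,472)])/4+[280,195]
L=[(25,95,50),(-25,95,50),(-25,-95,50),(25,-95,50),(25,95,0),(-25,95,0)]
f=lambda p:np.r_[(proj("scene",T(p,L))-S).ravel(),(proj("side",T(p,L))-D).ravel()]
r=least_squares(f,[538,25,.17]);print(r.x,np.degrees(r.x[2]),abs(r.fun).max());print(r.fun.round(1))
p=r.x
q=r.x
# cap lip check
for n,o in(("scene",(255,190)),("side",(280,195))):
  for a in(1.85,1.57,1.3):
    print(n,a,((proj(n,T(q,[(0,y+13-29*np.cos(a),60.5+29*np.sin(a)) for y in(72,36,0,-36,-72)]))-o)*4).round(0).tolist())
print(T(q,[(0,y,60) for y in(72,36,0,-36,-72)]).round(1))
for l,a,b in(("green",(366,322),(392,300)),("blue",(401,276),(393,254)),("cup",(270,236),(255,258)),("pip",(217,298),(252,330))):
    print(l,ray("scene",a,0).round(),ray("side",b,0).round())
E
```

```text
[5.38865674e+02 2.42848967e+01 1.78000823e-01] 10.198695913852927 2.959088471192217
[ 0.6 -1.6 -0.6 -1.   0.3 -0.9  0.9 -1.3  0.7  1.  -0.3  2.2  0.1 -1.1
  0.1 -1.9 -0.3 -0.7 -0.9 -0.3 -0.4  3.   0.2  2.6]
scene 1.85 [[164.0, 299.0], [199.0, 234.0], [232.0, 174.0], [263.0, 117.0], [292.0, 64.0]]
scene 1.57 [[172.0, 282.0], [207.0, 218.0], [239.0, 158.0], [270.0, 102.0], [298.0, 50.0]]
scene 1.3 [[180.0, 270.0], [214.0, 207.0], [246.0, 148.0], [276.0, 93.0], [304.0, 42.0]]
side 1.85 [[235.0, 283.0], [211.0, 222.0], [190.0, 165.0], [169.0, 112.0], [150.0, 63.0]]
side 1.57 [[230.0, 267.0], [206.0, 207.0], [185.0, 151.0], [165.0, 98.0], [146.0, 50.0]]
side 1.3 [[224.0, 256.0], [202.0, 197.0], [180.0, 142.0], [161.0, 90.0], [142.0, 42.0]]
[[526.1  95.1  60. ]
 [532.5  59.7  60. ]
 [538.9  24.3  60. ]
 [545.2 -11.1  60. ]
 [551.6 -46.6  60. ]]
green [436.  82.   0.] [443.  81.   0.]
blue [430. -31.   0.] [428. -34.   0.]
cup [650. -28.   0.] [648. -30.   0.]
pip [639. 134.   0.] [641. 139.   0.]
```

```bash
python3 - <<'E'
from h import *
from scipy.spatial.transform import Rotation as R
from workcell import sensors
s=sensors.state();M=R.from_euler('xyz',s["ee_rot"],degrees=True).as_matrix();print(M.round(3))
q=[538.9,24.3,0.178]
# waypoints: finger centre at block y
for y in(72+13+29+27,72+30,72+5,36+30,36+5,30,5,-6,-31,-42,-67):print(y,T(q,[(0,y,0)]).round(1)[0,:2])
yd=M[:,1];print("jaw az",np.degrees(np.arctan2(yd[1],yd[0])))
E
```

```text
[[ 0.     0.369 -0.929]
 [-0.    -0.929 -0.369]
 [-1.     0.     0.   ]]
141 [513.9 163.1]
102 [520.8 124.7]
77 [525.3 100.1]
66 [527.2  89.3]
41 [531.6  64.7]
30 [533.6  53.8]
5 [538.   29.2]
-6 [540.   18.4]
-31 [544.4  -6.2]
-42 [546.3 -17. ]
-67 [550.8 -41.6]
jaw az -68.35357101454137
```

```bash
ls pics
```

```text
scene0.png
side0.png
wrist0.png
z1.png
z2.png
```

View pics/wrist0.png

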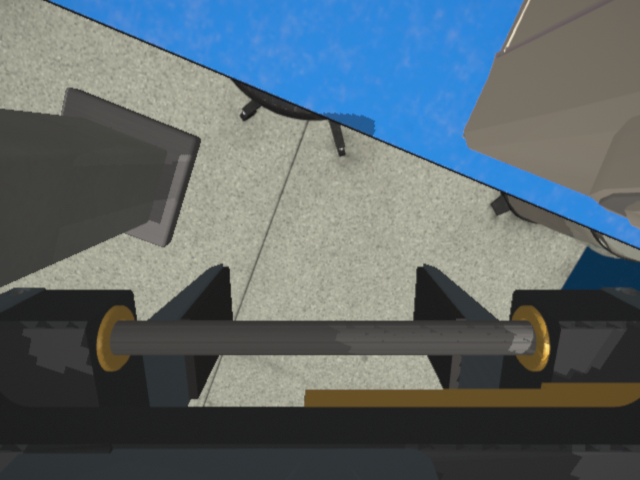

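```bash
python3 - <<'E'
from h import *
for n,u in(("scene",(322,167)),("scene",(228,130)),("scene",(397,97)),("scene",(553,122)),("side",(253,186)),("side",(145,186)),("side",(405,106))):print(n,u,ray(n,u,0).round())
E
```

```text
scene (322, 167) [ 678. -268.    0.]
scene (228, 130) [ 923. -317.    0.]
scene (397, 97) [ 675. -650.    0.]
scene (553, 122) [ 326. -683.    0.]
side (253, 186) [ 669. -271.    0.]
side (145, 186) [ 878. -278.    0.]
side (405, 106) [ 320. -676.    0.]
```

Call:
play_rows(
  motion=[
    [0.01, 0.025, 0, 0, 0],
    [0.022, 0.053, 0, 0, 0],
    [0.035, 0.082, 0, 0, 0],
    [0.048, 0.111, 0, 0, 0],
    [0.06, 0.14, 0, -0.05, 0],
    [0.073, 0.17, 0, -0.1, 0],
    [0.086, 0.2, 0, -0.15, 0],
    [0.1, 0.23, 0, -0.2, 0],
  ],
  squeeze=10,
)

```text
time_s: 1.72
ee_pos: [312.3, -303.0, 214.1]
ee_rot: [125.2, 90.0, -44.7]
force: [0.5, 0.2, 0.3]
gripper_width: 41.0
```

Call:
play_rows(
  motion=[
    [0.013, 0.029, 0, 0, 0],
    [0.026, 0.059, 0, 0, 0],
    [0.038, 0.088, 0, 0, 0],
    [0.051, 0.117, 0, 0, 0],
    [0.063, 0.147, 0, 0, 0],
    [0.076, 0.176, 0, 0, 0],
    [0.089, 0.205, 0, 0, 0],
    [0.101, 0.235, 0, 0, 0],
  ],
)

```text
time_s: 2.38
ee_pos: [413.7, -68.0, 214.3]
ee_rot: [146.8, 89.9, -23.1]
force: [0.8, -0.1, 0.7]
gripper_width: 0.6
```

Call:
play_rows(
  motion=[
    [0.013, 0.029, 0, 0, 0],
    [0.026, 0.059, -0.01, 0, 0],
    [0.038, 0.088, -0.02, 0, 0],
    [0.051, 0.117, -0.035, 0, 0],
    [0.063, 0.147, -0.05, 0, 0],
    [0.076, 0.176, -0.065, 0, 0],
    [0.089, 0.205, -0.08, 0, 0],
    [0.1, 0.234, -0.09, 0, 0],
  ],
)

```text
time_s: 3.05
ee_pos: [513.2, 166.0, 122.6]
ee_rot: [16.1, 89.9, -153.7]
force: [0.6, 0.4, 0.3]
gripper_width: 0.5
```

```bash
python3 - <<'E'
from workcell import sensors, grab_frame
import cv2,numpy as np
s=sensors.state();print(s["time_s"],s["ee_pos"],s["ee_rot"],s["force"],s["gripper_width"])
a=grab_frame("scene")["img"][100:400,180:480];b=grab_frame("side")["img"][100:400,180:480]
cv2.imwrite("pics/a1.png",cv2.resize(np.hstack([a,b]),(800,400)))
E
```

```text
3.05 [513.18080195 166.02465492 122.59094681] [  16.10489961   89.92612033 -153.68948502] [0.60997159 0.35176893 0.30356737] 0.5045557174109069
```

View pics/a1.png

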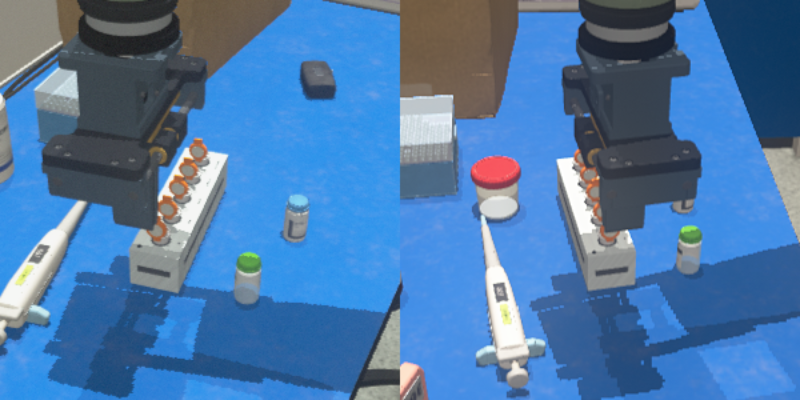

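The fingers are closed, aligned with the row, and about 45 mm in front of cap 1. All caps are still open (cap 1 at about 160,232 in the left half). Next I go down to stroke height and start cap 1.

Call:
play_rows(
  motion=[
    [0, 0, -0.014, 0, 0],
    [0, 0, -0.028, 0, 0],
    [0, 0, -0.0425, 0, 0],
    [0.0017, -0.0095, -0.0425, 0, 0],
    [0.0034, -0.0187, -0.0425, 0, 0],
    [0.005, -0.028, -0.0425, 0, 0],
    [0.0065, -0.036, -0.0425, 0, 0],
    [0.0081, -0.045, -0.0425, 0, 0],
  ],
)

```text
time_s: 3.82
ee_pos: [522.0, 118.4, 82.6]
ee_rot: [-177.0, 89.9, 13.1]
force: [-0.5, 0.6, 1.0]
gripper_width: 0.1
```

```bash
cat > look.py <<'E'
from workcell import sensors, grab_frame
import cv2,numpy as np,sys
s=sensors.state();print(s["time_s"],s["ee_pos"],s["ee_rot"],s["force"])
a=grab_frame("scene")["img"][180:330,240:390];b=grab_frame("side")["img"][180:330,260:410]
cv2.imwrite(f"pics/{sys.argv[1]}.png",cv2.resize(np.hstack([a,b]),(800,400),interpolation=cv2.INTER_CUBIC))
E
python3 look.py a2
```

```text
3.8167 [522.02614001 118.36044118  82.57011986] [-176.98473946   89.87925087   13.14894999] [-0.52844495  0.55559653  0.99803017]
```

View pics/a2.png

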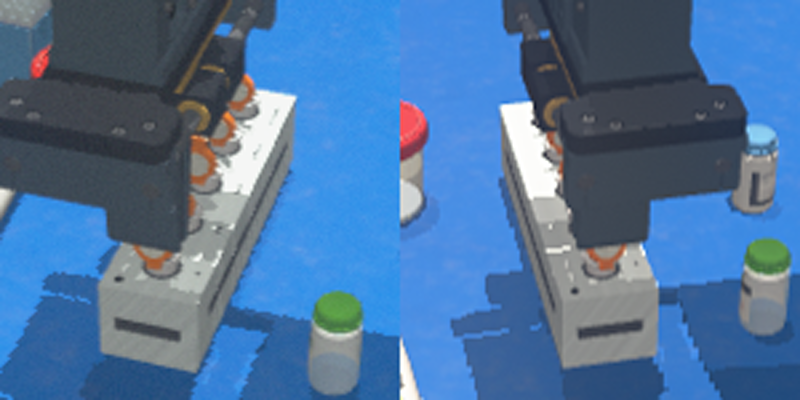

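Contact with cap 1 is light, at about 1 N. I'll fold it down following its arc.

Call:
play_rows(
  motion=[
    [0.0005, -0.003, -0.001, 0, 0],
    [0.001, -0.006, -0.002, 0, 0],
    [0.0014, -0.008, -0.004, 0, 0],
    [0.0018, -0.01, -0.006, 0, 0],
    [0.0022, -0.012, -0.008, 0, 0],
    [0.0025, -0.014, -0.0105, 0, 0],
    [0.0028, -0.0158, -0.013, 0, 0],
    [0.0028, -0.0158, -0.0155, 0, 0],
  ],
)

```text
time_s: 4.58
ee_pos: [524.2, 103.3, 65.7]
ee_rot: [105.5, 90.0, -64.3]
force: [-0.3, -1.0, 1.8]
gripper_width: 0.7
```

Call:
play_rows(
  motion=[
    [0, 0, 0, 0, 0],
    [0, 0, -0.0005, 0, 0],
    [0, 0, -0.001, 0, 0],
    [0, 0, -0.001, 0, 0],
    [0, 0, -0.0015, 0, 0],
    [0, 0, -0.0015, 0, 0],
    [0, 0, -0.0015, 0, 0],
    [0, 0, -0.0015, 0, 0],
  ],
)

```text
time_s: 5.25
ee_pos: [523.9, 103.8, 64.4]
ee_rot: [-21.4, 90.0, 168.8]
force: [-0.8, 0.1, 0.7]
gripper_width: 0.3
```

Call:
play_rows(
  motion=[
    [0, 0, -0.0003, 0, 0],
    [0, 0, -0.0006, 0, 0],
    [0, 0, -0.0009, 0, 0],
    [0, 0, -0.0012, 0, 0],
    [0, 0, -0.0012, 0, 0],
    [0, 0, -0.0012, 0, 0],
    [0, 0, -0.0012, 0, 0],
    [0, 0, -0.0012, 0, 0],
  ],
)

```text
time_s: 5.92
ee_pos: [523.9, 103.8, 64.2]
ee_rot: [-173.6, 90.0, 16.6]
force: [-3.1, -1.5, 7.1]
gripper_width: 0.3
```

```bash
python3 look.py a3
```

```text
5.9167 [523.93960299 103.79732737  64.20340683] [-173.60898016   89.98443941   16.57431014] [-3.06530709 -1.46153941  7.11805067]
```

View pics/a3.png

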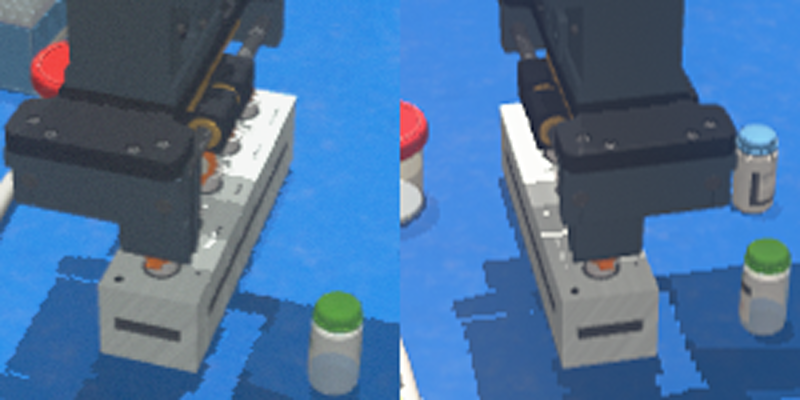

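Cap 1 is flat: the fingers rest at 64.2 mm with about 7 N, and the block hasn't moved. On to cap 2.

Call:
play_rows(
  motion=[
    [0, 0, 0.006, 0, 0],
    [0, 0, 0.012, 0, 0],
    [0, 0, 0.0185, 0, 0],
    [0.0007, -0.004, 0.0185, 0, 0],
    [0.0014, -0.008, 0.0185, 0, 0],
    [0.0021, -0.012, 0.0185, 0, 0],
    [0.0028, -0.016, 0.0185, 0, 0],
    [0.0035, -0.0197, 0.0185, 0, 0],
  ],
)

```text
time_s: 6.68
ee_pos: [527.4, 83.6, 81.5]
ee_rot: [-24.0, 90.0, 166.2]
force: [-1.2, 0.9, -0.5]
gripper_width: 0.8
```

Call:
play_rows(
  motion=[
    [0.0005, -0.003, -0.001, 0, 0],
    [0.001, -0.006, -0.002, 0, 0],
    [0.0014, -0.008, -0.004, 0, 0],
    [0.0018, -0.01, -0.006, 0, 0],
    [0.0022, -0.012, -0.008, 0, 0],
    [0.0025, -0.014, -0.0105, 0, 0],
    [0.0028, -0.0158, -0.013, 0, 0],
    [0.0028, -0.0158, -0.0155, 0, 0],
  ],
)

```text
time_s: 7.35
ee_pos: [530.5, 67.7, 66.0]
ee_rot: [110.0, 90.0, -59.8]
force: [0.9, -2.0, 2.0]
gripper_width: 0.4
```

Call:
play_rows(
  motion=[
    [0, 0, -0.0005, 0, 0],
    [0, 0, -0.001, 0, 0],
    [0, 0, -0.0015, 0, 0],
    [0, 0, -0.002, 0, 0],
    [0, 0, -0.0025, 0, 0],
    [0, 0, -0.003, 0, 0],
    [0, 0, -0.003, 0, 0],
    [0, 0, -0.003, 0, 0],
  ],
)

```text
time_s: 8.02
ee_pos: [530.3, 68.1, 64.2]
ee_rot: [123.0, 90.0, -46.8]
force: [-0.5, -1.2, 8.3]
gripper_width: 0.4
```

```bash
python3 look.py a4
```

```text
8.0167 [530.27855915  68.13822147  64.18783777] [122.97405813  89.97226126 -46.82565045] [-0.52523057 -1.24472676  8.25234917]
```

View pics/a4.png

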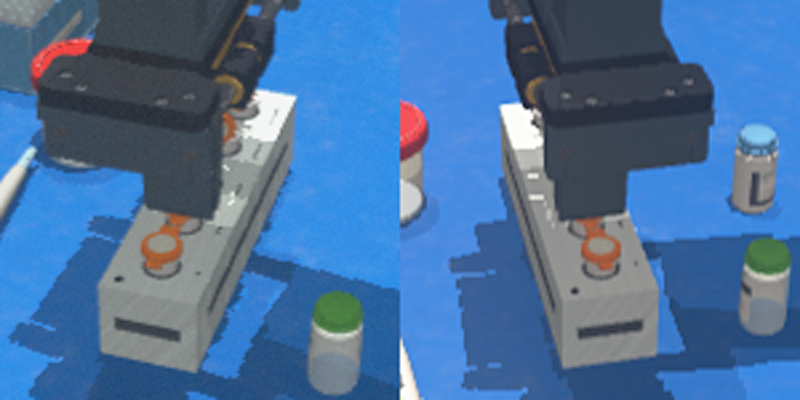

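Cap 1 shows flat and shut at about (162,245) in the left half. Cap 2 is pressed at 64.2 mm with 8 N. Same cycle for cap 3.

Call:
play_rows(
  motion=[
    [0, 0, 0.006, 0, 0],
    [0, 0, 0.012, 0, 0],
    [0, 0, 0.0185, 0, 0],
    [0.0007, -0.004, 0.0185, 0, 0],
    [0.0014, -0.008, 0.0185, 0, 0],
    [0.0021, -0.012, 0.0185, 0, 0],
    [0.0028, -0.016, 0.0185, 0, 0],
    [0.0035, -0.0197, 0.0185, 0, 0],
  ],
)

```text
time_s: 8.78
ee_pos: [533.6, 48.1, 81.5]
ee_rot: [-25.8, 90.0, 164.4]
force: [-0.5, 0.6, 0.1]
gripper_width: 0.2
```

Call:
play_rows(
  motion=[
    [0.0005, -0.003, -0.001, 0, 0],
    [0.001, -0.006, -0.002, 0, 0],
    [0.0014, -0.008, -0.004, 0, 0],
    [0.0018, -0.01, -0.006, 0, 0],
    [0.0022, -0.012, -0.008, 0, 0],
    [0.0025, -0.014, -0.0105, 0, 0],
    [0.0028, -0.0158, -0.013, 0, 0],
    [0.0028, -0.0158, -0.0155, 0, 0],
  ],
)

```text
time_s: 9.45
ee_pos: [536.9, 32.2, 66.1]
ee_rot: [121.4, 90.0, -48.4]
force: [-0.4, -0.5, 2.0]
gripper_width: 0.4
```

Call:
play_rows(
  motion=[
    [0, 0, -0.0005, 0, 0],
    [0, 0, -0.001, 0, 0],
    [0, 0, -0.0015, 0, 0],
    [0, 0, -0.002, 0, 0],
    [0, 0, -0.0025, 0, 0],
    [0, 0, -0.003, 0, 0],
    [0, 0, -0.003, 0, 0],
    [0, 0, -0.003, 0, 0],
  ],
)

```text
time_s: 10.12
ee_pos: [536.6, 32.7, 64.2]
ee_rot: [129.1, 90.0, -40.7]
force: [-2.0, -1.2, 7.7]
gripper_width: 0.6
```

```bash
python3 look.py a5
```

```text
10.1167 [536.60242694  32.6582852   64.22435653] [129.09818674  89.96758827 -40.69864733] [-1.99229286 -1.22129068  7.74969734]
```

View pics/a5.png

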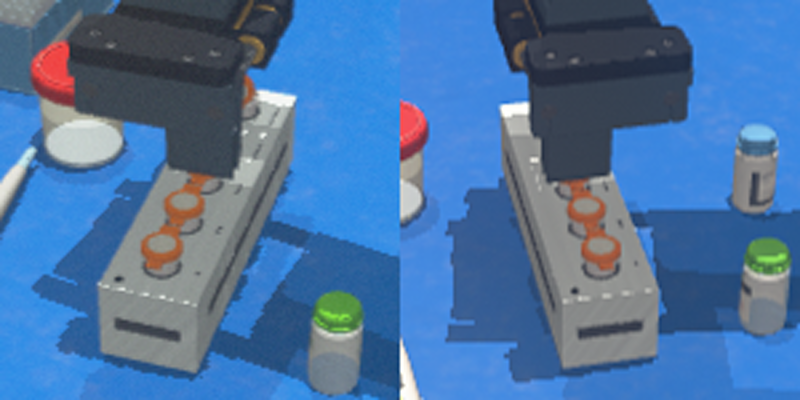

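Caps 1 and 2 are shut, at about (162,245) and (184,208). Cap 3 is pressed at 64.2 mm with 8 N. Now cap 4.

Call:
play_rows(
  motion=[
    [0, 0, 0.006, 0, 0],
    [0, 0, 0.012, 0, 0],
    [0, 0, 0.0185, 0, 0],
    [0.0007, -0.004, 0.0185, 0, 0],
    [0.0014, -0.008, 0.0185, 0, 0],
    [0.0021, -0.012, 0.0185, 0, 0],
    [0.0028, -0.016, 0.0185, 0, 0],
    [0.0035, -0.0197, 0.0185, 0, 0],
  ],
)

```text
time_s: 10.88
ee_pos: [540.0, 12.6, 81.5]
ee_rot: [-30.4, 90.0, 159.7]
force: [-0.3, 0.6, -0.1]
gripper_width: 0.5
```

Call:
play_rows(
  motion=[
    [0.0005, -0.003, -0.001, 0, 0],
    [0.001, -0.006, -0.002, 0, 0],
    [0.0014, -0.008, -0.004, 0, 0],
    [0.0018, -0.01, -0.006, 0, 0],
    [0.0022, -0.012, -0.008, 0, 0],
    [0.0025, -0.014, -0.0105, 0, 0],
    [0.0028, -0.0158, -0.013, 0, 0],
    [0.0028, -0.0158, -0.0155, 0, 0],
  ],
)

```text
time_s: 11.55
ee_pos: [543.2, -3.3, 66.1]
ee_rot: [122.4, 90.0, -47.4]
force: [-0.1, -0.8, 2.5]
gripper_width: 0.3
```

Call:
play_rows(
  motion=[
    [0, 0, -0.0005, 0, 0],
    [0, 0, -0.001, 0, 0],
    [0, 0, -0.0015, 0, 0],
    [0, 0, -0.002, 0, 0],
    [0, 0, -0.0025, 0, 0],
    [0, 0, -0.003, 0, 0],
    [0, 0, -0.003, 0, 0],
    [0, 0, -0.003, 0, 0],
  ],
)

```text
time_s: 12.22
ee_pos: [542.9, -2.9, 64.2]
ee_rot: [127.2, 90.0, -42.6]
force: [-2.5, -1.1, 8.1]
gripper_width: 0.7
```

```bash
python3 look.py a6
```

```text
12.2167 [542.88755449  -2.85169085  64.19957647] [127.23499877  89.96737969 -42.56375351] [-2.52211549 -1.07004218  8.0872084 ]
```

View pics/a6.png

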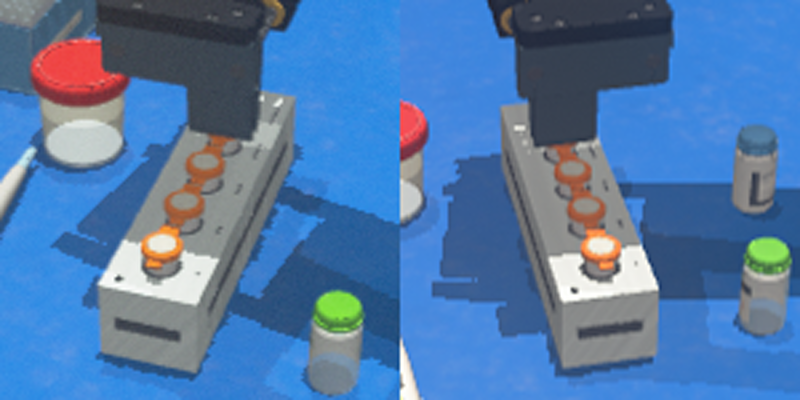

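Caps 1 to 3 look flat, cap 4 is pressed at 64.2 mm, and the block is in place. Cap 5 is the last one.

Call:
play_rows(
  motion=[
    [0, 0, 0.006, 0, 0],
    [0, 0, 0.012, 0, 0],
    [0, 0, 0.0185, 0, 0],
    [0.0007, -0.004, 0.0185, 0, 0],
    [0.0014, -0.008, 0.0185, 0, 0],
    [0.0021, -0.012, 0.0185, 0, 0],
    [0.0028, -0.016, 0.0185, 0, 0],
    [0.0035, -0.0197, 0.0185, 0, 0],
  ],
)

```text
time_s: 12.98
ee_pos: [546.2, -22.8, 81.5]
ee_rot: [-30.2, 89.9, 159.9]
force: [0.8, 1.3, -0.5]
gripper_width: 0.5
```

Call:
play_rows(
  motion=[
    [0.0005, -0.003, -0.001, 0, 0],
    [0.001, -0.006, -0.002, 0, 0],
    [0.0014, -0.008, -0.004, 0, 0],
    [0.0018, -0.01, -0.006, 0, 0],
    [0.0022, -0.012, -0.008, 0, 0],
    [0.0025, -0.014, -0.0105, 0, 0],
    [0.0028, -0.0158, -0.013, 0, 0],
    [0.0028, -0.0158, -0.0155, 0, 0],
  ],
)

```text
time_s: 13.65
ee_pos: [549.5, -38.8, 66.1]
ee_rot: [119.0, 90.0, -50.8]
force: [0.6, -1.5, 2.5]
gripper_width: 0.4
```

Call:
play_rows(
  motion=[
    [0, 0, -0.0005, 0, 0],
    [0, 0, -0.001, 0, 0],
    [0, 0, -0.0015, 0, 0],
    [0, 0, -0.002, 0, 0],
    [0, 0, -0.0025, 0, 0],
    [0, 0, -0.003, 0, 0],
    [0, 0, -0.003, 0, 0],
    [0, 0, -0.003, 0, 0],
  ],
)

```text
time_s: 14.32
ee_pos: [549.2, -38.4, 64.2]
ee_rot: [128.5, 90.0, -41.3]
force: [-1.1, -1.2, 7.5]
gripper_width: 0.6
```

Call:
play_rows(
  motion=[
    [0, 0, 0.008, 0, 0],
    [0, 0, 0.018, 0, 0],
    [0, 0, 0.03, 0, 0],
    [0, 0, 0.045, 0, 0],
    [0, 0, 0.06, 0, 0],
    [0, 0, 0.08, 0, 0],
    [-0.02, -0.02, 0.1, 0, 0],
    [-0.04, -0.04, 0.12, 0, 0],
  ],
)

```text
time_s: 14.98
ee_pos: [509.2, -77.8, 184.5]
ee_rot: [-150.2, 90.0, 40.1]
force: [0.4, 0.2, 0.5]
gripper_width: 0.8
```

Call:
play_rows(
  motion=[
    [-0.02, -0.025, 0, 0, 0],
    [-0.04, -0.05, 0, 0, 0],
    [-0.06, -0.075, 0, 0, 0],
    [-0.08, -0.1, 0, 0, 0],
    [-0.1, -0.125, 0, 0, 0],
    [-0.11, -0.15, 0, 0, 0],
    [-0.12, -0.175, 0, 0, 0],
    [-0.12, -0.175, 0, 0, 0],
  ],
)

```text
time_s: 15.65
ee_pos: [388.0, -256.5, 184.1]
ee_rot: [94.4, 89.9, -75.7]
force: [-0.0, 0.5, -0.5]
gripper_width: 0.3
```

```bash
python3 look.py a7
```

```text
15.65 [ 387.97783902 -256.45171402  184.06085914] [ 94.35670758  89.86468835 -75.67563486] [-0.03484768  0.47453463 -0.54889804]
```

View pics/a7.png

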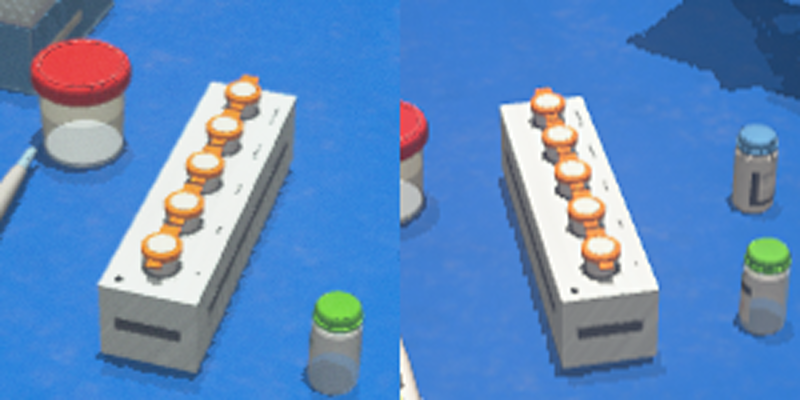

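All five look shut and the block is unmoved. Behind cap 5 the lip shows at (247,80), so I'll check its angle and the block's shift numerically.

```bash
python3 - <<'E'
from h import *
from workcell import grab_frame,finder
q=[538.9,24.3,0.178]
for n in("scene","side"):
    f=grab_frame(n);cv2.imwrite(f"pics/{n}9.png",f["img"])
    for a in(0,.2,.4):
        c,s=np.cos(a),np.sin(a)
        g=lambda r:[(0,y+13-r*c+3.5*s,60.5+r*s+3.5*c) for y in(72,36,0,-36,-72)]
        print(n,a,"lip",proj(n,T(q,g(25.5))).round(1).tolist(),"disc",proj(n,T(q,g(13))).round(1).tolist())
    d=finder.spot_point(f,"cap_1_lip");print([(np.round(e["point"],1).tolist(),round(e["conf"],2)) for e in d])
    o=cv2.imread(f"pics/{n}0.png")
    x0,y0,w,h=((275,270,65,50) if n=="scene" else (310,290,50,30))
    A=[cv2.cvtColor(i,cv2.COLOR_BGR2GRAY)[y0:y0+h,x0:x0+w].astype(np.float32) for i in(o,f["img"])]
    print("shift near end",cv2.phaseCorrelate(*A))
    hsv=cv2.cvtColor(f["img"],cv2.COLOR_BGR2HSV)
    x0,y0=((325,200) if n=="scene" else (303,205))
    z=f["img"][y0:y0+50,x0-30:x0+40];cv2.imwrite(f"pics/c5{n}.png",cv2.resize(z,None,fx=8,fy=8,interpolation=cv2.INTER_CUBIC))
E
```

```text
scene 0 lip [[304.3, 264.5], [312.4, 249.0], [320.0, 234.5], [327.1, 220.9], [333.8, 208.2]] disc [[301.4, 270.1], [309.7, 254.2], [317.4, 239.4], [324.7, 225.6], [331.6, 212.5]]
scene 0.2 lip [[304.0, 262.0], [312.2, 246.5], [319.8, 232.1], [327.0, 218.5], [333.7, 205.8]] disc [[301.1, 269.0], [309.5, 253.2], [317.3, 238.3], [324.6, 224.5], [331.4, 211.5]]
scene 0.4 lip [[303.5, 260.2], [311.7, 244.7], [319.4, 230.2], [326.6, 216.7], [333.4, 203.9]] disc [[300.8, 268.3], [309.1, 252.4], [317.0, 237.6], [324.3, 223.7], [331.2, 210.7]]
[([303.4, 264.5], 0.52)]
shift near end ((-0.15321731440992892, 0.045541267169994626), 0.754770900938246)
side 0 lip [[333.2, 266.1], [327.8, 251.5], [322.7, 238.0], [318.0, 225.2], [313.6, 213.3]] disc [[335.1, 271.4], [329.6, 256.5], [324.4, 242.6], [319.6, 229.6], [315.1, 217.4]]
side 0.2 lip [[333.4, 263.7], [327.9, 249.1], [322.9, 235.6], [318.1, 222.9], [313.7, 211.0]] disc [[335.3, 270.3], [329.7, 255.4], [324.5, 241.5], [319.7, 228.5], [315.2, 216.3]]
side 0.4 lip [[333.7, 261.8], [328.2, 247.3], [323.1, 233.7], [318.4, 221.0], [313.9, 209.1]] disc [[335.5, 269.6], [329.9, 254.7], [324.7, 240.7], [319.9, 227.7], [315.3, 215.5]]
[([335.6, 262.2], 0.5)]
shift near end ((0.09371221014826503, -0.03118642627467949), 1.006576139132182)
```

View pics/c5side.png

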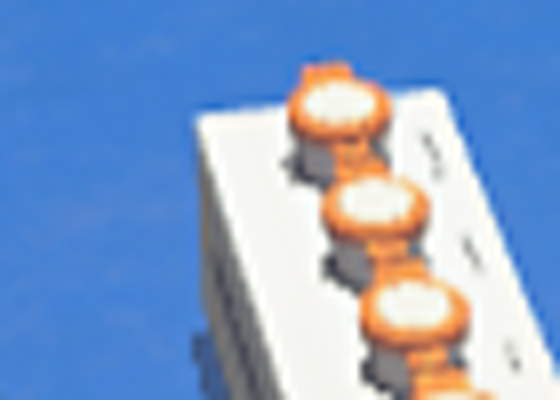

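View pics/c5scene.png

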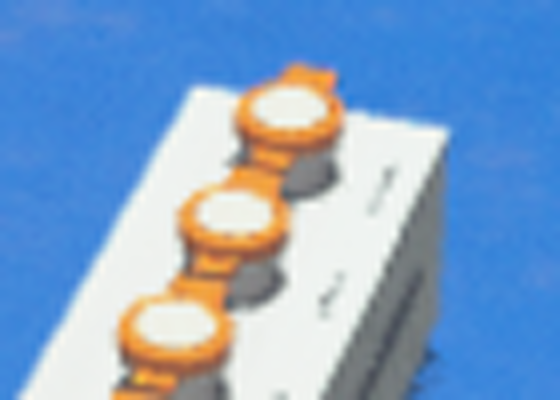

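```bash
python3 -c "
from workcell import job_done,sensors
print(sensors.state()['time_s']);print(job_done())"
```

```text
15.95
the job is handed in; nothing more can be done
None
```

All five caps are shut, and I handed the job in at 15.95 s. I kept the gripper closed and stroked along the row towards −y, folding each cap over in order from 1 to 5. Each cap was then pressed flat with about 7–8 N, and the fingertips stopped at 64.2 mm every time.

The last pictures, taken with the arm clear, agree on the main points:
- **Caps:** all five look alike and flat. For caps 4 and 5 in the scene camera, I checked the disc positions against the shut position, and they match to about 1 pixel.
- **Block:** it moved less than 0.2 pixels in either camera.
- **Bystanders:** the two vials look undisturbed. The cup and the pipette were only partly in the final close-up, but the fingers stayed on the block's centre line while low.

One reading disagreed. In the side camera, the lip finder put a cap lip about 4 pixels above its shut position, at only 0.5 confidence. The scene camera matched to 1 pixel, so I took this as detector error.

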